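# Angle an oak rail in behind the bench dog

### The job

Push the dark oak rail into the work-holding bay on the bench: push one end and then the other so that its left end (as the robot sees it) goes in behind the steel bench dog, between the dog and the fence, and then swing the right end in so that the rail lies between the two end stops with its whole long side up against the fence. Only slide it flat on the bench with pushes, never lift or tip it, and leave the mallet, chisel, wedge and glue bottle where they are.

Things in the scene. Friction and masses are not known exactly. Their poses are not given: they have to be found in the camera images.
- rail: Dark oak rail lying flat on the bench: a bar 300 mm long, 45 wide, 40 high, 0.3 to 0.55 kg. Origin: centre of its underside; y axis along its length to the left end, x across it towards the fence, z up. It starts on the robot's side of the dog, within 0.2 rad of parallel to the fence, its left end to the right of the dog.
- rail_left_end (a point): Centre of the rail's left end face (the +y end), 20 mm above the bench. Axes as those of the rail.
- rail_right_end (a point): Centre of the rail's right end face (the -y end), 20 mm above the bench. Axes as those of the rail.
- bay: Brown hardwood bay screwed to the bench, fixed, open towards the robot: a fence 440 mm long, 30 high, and a stop block at each end, 30 mm high, standing out 40 mm from the fence. Origin: on the bench, middle of the fence's near face; x points into the fence (away from the robot), y along it to the left. Stops fill x -40..0, y 160..195 and -195..-160 mm. Home: rail centre at x = -22.5 mm, parallel.
- dog: Fixed round steel bench dog (post) 25 mm in diameter, 48 mm high, in front of the left half of the bay. Origin: its centre, on the bench; axes as the bay's. Its axis is 89.5 mm from the fence's near face (77 mm clear gap) and 45 to 75 mm left of the bay's middle. Dark discs in line with it are empty dog holes, flush.
- wedge: Bystander: loose pale wooden wedge 150 mm long, 28 mm high, lying left of the rail on the robot's side of the dog. Origin: centre of its underside.
- chisel: Bystander: bench chisel 270 mm long, wooden handle, 31 mm high, lying beyond the fence. Origin: underside, at the ferrule.
- mallet: Bystander: joiner's mallet lying on the bench at the left, head 85 x 130 x 70 mm, handle 240 mm long. Origin: underside of the head.
- glue: Bystander: white glue bottle 60 mm in diameter, 150 mm high, standing left of the fence. Origin: centre of its underside.

How it is judged:
By the outcome, as a careful person would: the job done as asked, in the order asked, and still so for the second after the job is handed in, with the robot touching nothing.
It also fails if it takes over 67 s, if anything falls off the work surface, if the arm or the gripper's body presses on something with over 40 N, if the wrist force passes 120 N, or if a joint passes its speed limit or range.

### The arm

A 6-joint arm with a two-finger parallel gripper is mounted at the origin on the work surface. World frame = base frame: x ahead of the robot, y to its left, z up, the work surface at z = 0. Lengths are in mm, angles in degrees, forces in N, time in s.
With the tool pointing down it reaches from about 300 to 850 mm from the base axis. Payload 4.2 kg.
Tool frame: the origin (TCP) lies midway between the tips of the shut fingers; the grasp point (between the pads) lies env.grasp_offset behind it (env.grasp_offset is the distance from the TCP to the grasp point, in mm); y points along the fingers, x is the direction in which the jaws open and shut, and the axes are right-handed (so a half turn about y gives the same grasp; the last joint's range is limited). The gripper opens to 91 mm and grips with 3 to 60 N. Pads are 32 mm wide; open, the fingers measure 118 mm over their backs; the gripper's body (76 mm by 178 mm) begins 60 mm behind the grasp point.
Start: joints at [-77.865, 18.312, 89.639, -0, 72.044, -1.146], TCP at [132.097, -559.637, 213.976] pointing down, gripper open.
Joint ranges: [-177.97, 177.97], [-48.28, 115.42], [12.27, 149.76], [-77.06, 257.06], [2.81, 150.46], [-146.56, 146.56]. Speed limits (degrees/s): [147.25, 147.25, 180, 180, 180, 180].

### API

Orientations are given as [roll, pitch, yaw] about the fixed x, y, z axes, in that order (R = Rz(yaw) Ry(pitch) Rx(roll)).
In Python, from workcell import state, vision, job, env gives the robot as it stands.
- The arm moves only by the shell command python3 -m handwheel 'ROWS' [FORCE]. ROWS is JSON, a list of rows, each a list of 3 entries, a list of its own where there are three numbers: the finger opening in cm, from 0 to 9.12, then the shift along the tool's x, y, z in cm, then the turn about the tool's y in degrees. A call has 1 to 10 rows; each row is the pose to reach, as a shift and turn from the pose measured when the call began, along the tool's axes at that moment; what a row does not reach only later rows make up. A row lasts 1/10 s, in which the tool goes at most 50 mm and 8.59 degrees, less where a joint would pass 70% of its speed; a pose out of reach is approached as far as the arm can. A call with a gripper value outside its range is refused whole. The fingers move at their own pace and stop on an object; FORCE is the grip in N (left out, the last holds). Time passes only in rows, so rows that repeat a pose let the fingers close. It gives the time, the measured TCP pose, the force and the opening at its end, in the units of the state.
- state(): the state, without advancing time (a new reading comes with each control period).
- vision.grab_frame(name): name is "scene" or "top"; returns the picture (420x560x3 uint8, red, green, blue); there is no depth.
- vision.camera_model(name): a dict with "fov_y" (degrees; the focal length in pixels is half the picture's height over the tangent of half this angle, whatever the lens; pixels are square), "cx", "cy" (the principal point, pixels), "extrinsics" (4x4, takes a point from world to camera coordinates). Camera axes: x right, y up, looking along -z (the intrinsics and any distortion apply to the point x, -y, -z); pixel columns grow to the right and rows downward; lengths in mm; the calibration is good to about 2 mm. A picture is of the moment at which its call begins. camera_model takes no time and is no camera call.
- job.job_done(): hands the job in, once; it reports no verdict.
The state is a dict: "time_s": time; "qpos": joint angles; "qvel": joint speeds; "effort": joint torques, N m; "ee_pos": TCP position; "ee_rot": TCP orientation; "force": force on the tool from outside, world axes, zero at the start; "torque": the same for the moment, N m; "gripper_width": finger opening in mm.
Only numpy, scipy, OpenCV 4.12 (cv2) and the standard library are available. Lean on these libraries where they do the work, as an engineer would, in place of code of your own. Each camera call takes 0.05 s, during which the arm holds its last target.

## Working session

There is one attempt and no reset: what is moved stays moved. The work goes in short steps, Python scripts to look and compute and a shell command to move; the robot and the scene stay as the last step left them, time stands still between calls to the robot, and variables do not carry over. Pictures are saved under pics/ and viewed, and the job is handed in when it is done.

```bash
ls; mkdir -p pics; python3 - <<'E'
from workcell import state, vision, env
import cv2,json
for n in("scene","top"):
    im=vision.grab_frame(n); cv2.imwrite(f"pics/{n}0.png",im[:,:,::-1]); m=vision.camera_model(n); print(n,m)
print(state(), env.grasp_offset)
E
```

```text
pics
scene {'fov_y': 43.25856161911222, 'cx': 278.5124500174615, 'cy': 212.33758963441753, 'extrinsics': array([[ 6.55547812e-01,  7.55101411e-01, -8.88397945e-03,
        -5.08180006e+02],
       [-3.87368385e-01,  3.46349385e-01,  8.54393257e-01,
         1.50448936e+02],
       [ 6.48230515e-01, -5.56654258e-01,  5.19550996e-01,
        -1.77971455e+03],
       [ 0.00000000e+00,  0.00000000e+00,  0.00000000e+00,
         1.00000000e+00]])}
top {'fov_y': 56.07600148020122, 'cx': 287.30230725339857, 'cy': 207.94593624133887, 'extrinsics': array([[-1.78816437e-02, -9.99803178e-01,  8.59377384e-03,
         1.31532182e+02],
       [ 9.96159449e-01, -1.70783310e-02,  8.58759774e-02,
        -6.09186383e+02],
       [-8.57123077e-02,  1.00963726e-02,  9.96268771e-01,
        -1.16963002e+03],
       [ 0.00000000e+00,  0.00000000e+00,  0.00000000e+00,
         1.00000000e+00]])}
{'time_s': 0.1, 'qpos': array([-7.78652921e+01,  1.83478622e+01,  8.96987874e+01, -7.90983041e-04,
        7.20424517e+01, -1.14613076e+00]), 'qvel': array([-0.02753695, -0.03966473, -0.18427379, -0.02957076, -0.03503165,
        0.07500773]), 'effort': array([-6.53049437e-05, -4.13333023e+01, -2.32510650e+01,  7.28521426e-02,
        4.22268372e-02, -5.36359164e-05]), 'ee_pos': array([ 131.99368007, -559.19492617,  213.20976209]), 'ee_rot': array([-8.99989697e+01,  8.90985170e-02, -7.67189161e+01]), 'force': array([ 0.4463854 , -0.15030686, -0.04117055]), 'torque': array([ 0.00044508, -0.02547482,  0.01489365]), 'gripper_width': 90.80274978214896} 18.8
```

View pics/top0.png

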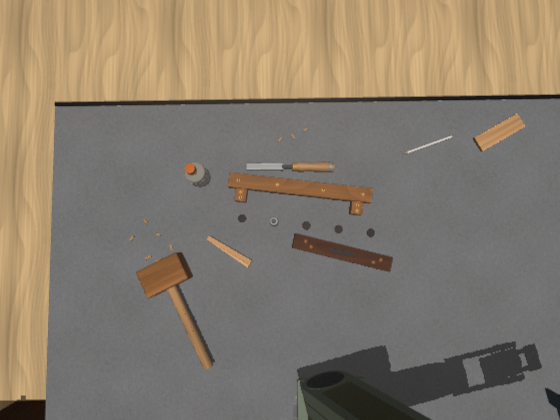

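View pics/scene0.png

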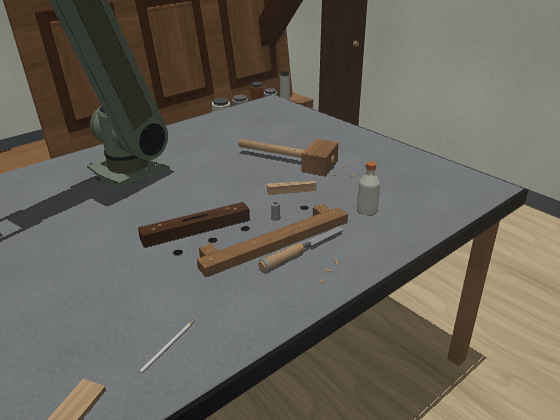

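The top view shows the rail (centre about 343,252), the dog (274,221), the fence (228,180 to 372,195) with stops at (240,195) and (357,208), the wedge (230,250), and the dog holes in a line. I'll measure them next.

```bash
cat > h.py <<'E'
import numpy as np,cv2
from workcell import state,vision,env
def ray(n,u,v):
    m=vision.camera_model(n);E=np.array(m['extrinsics']);f=210/np.tan(np.radians(m['fov_y']/2))
    d=np.array([(u-m['cx'])/f,-(v-m['cy'])/f,-1]);R=E[:3,:3]
    return -R.T@E[:3,3],R.T@d
def onz(n,u,v,z):
    c,d=ray(n,u,v);return c+d*(z-c[2])/d[2]
def proj(n,p):
    m=vision.camera_model(n);E=np.array(m['extrinsics']);f=210/np.tan(np.radians(m['fov_y']/2))
    q=E[:3,:3]@np.array(p)+E[:3,3];return np.array([m['cx']-f*q[0]/q[2],m['cy']+f*q[1]/q[2]])
E
python3 - <<'E'
from h import *
im=cv2.imread('pics/top0.png')
c=im[150:290,190:410];cv2.imwrite('pics/topc.png',cv2.resize(c,None,fx=3.6,fy=3.6,interpolation=cv2.INTER_CUBIC))
c=im=cv2.imread('pics/scene0.png')[170:290,120:380];cv2.imwrite('pics/scc.png',cv2.resize(c,None,fx=3,fy=3,interpolation=cv2.INTER_CUBIC))
im=cv2.imread('pics/top0.png')
hsv=cv2.cvtColor(im,cv2.COLOR_BGR2HSV)
print([ (p,hsv[p[1],p[0]]) for p in [(343,256),(300,187),(230,250),(274,221),(200,260)]])
m=((hsv[...,1]>70)).astype('uint8');m[:,:190]=0;m[:150]=0;m[290:]=0;m[:,410:]=0
n,l,s,ce=cv2.connectedComponentsWithStats(m)
for i in range(1,n):
    if s[i,4]>80:
        r=cv2.minAreaRect(np.argwhere(l==i)[:,::-1].astype(np.float32));print(s[i],r,cv2.boxPoints(r).round(1).tolist())
E
```

```text
[((343, 256), array([ 10, 120,  87], dtype=uint8)), ((300, 187), array([ 14, 142, 151], dtype=uint8)), ((230, 250), array([ 15, 118, 195], dtype=uint8)), ((274, 221), array([ 0,  3, 93], dtype=uint8)), ((200, 260), array([  0,   2, 117], dtype=uint8))]
[292 162  38  10 335] ((310.5, 166.5), (9.0, 37.0), 90.0) [[292.0, 162.0], [329.0, 162.0], [329.0, 171.0], [292.0, 171.0]]
[ 228  172  145   43 2534] ((299.24334716796875, 193.74691772460938), (144.44027709960938, 28.271360397338867), 6.398957252502441) [[225.89999389648438, 199.6999969482422], [229.0, 171.6999969482422], [372.6000061035156, 187.6999969482422], [369.3999938964844, 215.8000030517578]]
[ 292  234  101   37 1363] ((342.1826171875, 252.20741271972656), (100.89583587646484, 14.462324142456055), 13.861026763916016) [[291.5, 247.10000610351562], [294.8999938964844, 233.10000610351562], [392.8999938964844, 257.29998779296875], [389.3999938964844, 271.29998779296875]]
[207 236  45  31 356] ((228.0882110595703, 250.85292053222656), (49.734588623046875, 8.574929237365723), 30.963756561279297) [[204.60000610351562, 241.6999969482422], [209.0, 234.39999389648438], [251.60000610351562, 260.0], [247.1999969482422, 267.29998779296875]]
```

View pics/topc.png

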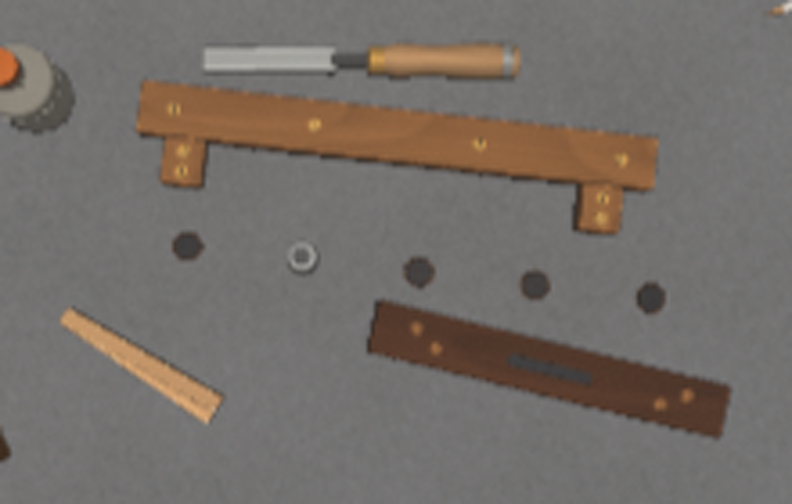

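View pics/scc.png

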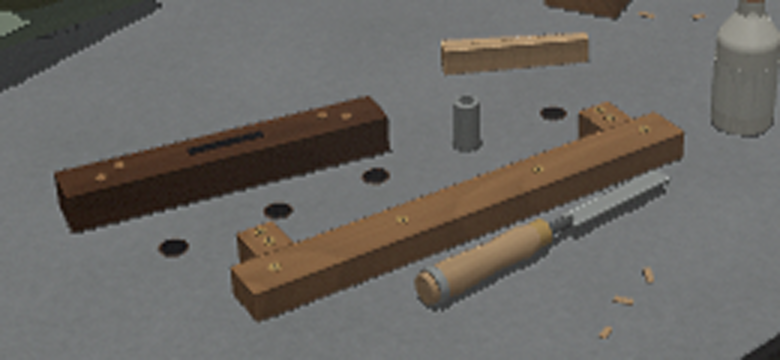

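```bash
python3 - <<'E'
from h import *
def T(u,v,z): return onz('top',(u+.5)/3.6-.5+190,(v+.5)/3.6-.5+150,z)
fl,fr=T(137,132,30),T(655,189,30); print('fence near',fl,fr,np.linalg.norm(fl-fr))
y=(fl-fr)/np.linalg.norm(fl-fr); x=np.array([y[1],-y[0],0]);O=(fl+fr)/2;O[2]=0
print('bay O',O,'yaw',np.degrees(np.arctan2(x[1],x[0])))
def B(p): d=p-O;return np.array([d@x,d@y]).round(1)
for n,p in dict(dog=T(302,257,48),h1=T(188,246,0),h2=T(419,271,0),h3=T(535,285,0),h4=T(651,298,0),rTL=T(378,300,40),rTR=T(730,385,40),rBR=T(721,438,40),rBL=T(368,352,40),sL1=T(162,184,30),sL2=T(203,187,30),sR1=T(578,231,30),sR2=T(619,233,30),w1=T(70,308,28),w2=T(222,397,28),w3=T(210,423,28)).items(): print(n,p.round(1),B(p))
def S(n,u,v,z):
    p=onz('scene',(u+.5)/3-.5+120,(v+.5)/3-.5+170,z);print('scene',n,p.round(1),B(p))
S('dogtop',466,103,48);S('rail',57,175,40);S('rail',372,97,40);S('rail',388,118,40);S('rail',68,196,40);S('fence far R',258,291,30);S('fence farL',685,127,30)
S('fence near R',232,266,30)
E
```

```text
fence near [679.93160265 300.33201069  30.        ] [ 624.29942809 -134.73274482   30.        ] 438.6072050670618
bay O [652.11551537  82.79963293   0.        ] yaw -7.286925372644068
dog [571.2 162.6  48. ] [-90.3  68.9]
h1 [584.9 261.4   0. ] [-89.3 168.6]
h2 [560.   63.7   0. ] [-88.9 -30.6]
h3 [546.3 -35.5   0. ] [ -90.  -130.7]
h4 [ 533.4 -134.7    0. ] [ -90.1 -230.8]
rTL [535.  100.5  40. ] [-118.4    2.7]
rTR [ 459.8 -188.6   40. ] [-156.3 -293.6]
rBR [ 416.7 -179.4   40. ] [-200.2 -289.9]
rBL [492.3 109.6  40. ] [-161.9    6.3]
sL1 [635.6 279.6  30. ] [-41.4 193.1]
sL2 [632.5 245.2  30. ] [-40.1 158.6]
sR1 [590.  -68.7  30. ] [ -42.4 -158.2]
sR2 [ 587.7 -103.1   30. ] [ -40.3 -192.6]
w1 [533.1 357.1  28. ] [-152.8  257. ]
w2 [457.2 231.2  28. ] [-212.2  122.5]
w3 [435.9 241.4  28. ] [-234.5  129.9]
scene dogtop [577.2 159.6  48. ] [-84.   66.6]
scene rail [ 423.  -178.3   40. ] [-194.2 -288. ]
scene rail [499.3 109.7  40. ] [-155.     7.2]
scene rail [539.6  97.   40. ] [-1.134e+02 -1.000e-01]
scene rail [ 459.1 -187.2   40. ] [-157.2 -292.3]
scene fence far R [ 667.  -134.6   30. ] [  42.3 -213.8]
scene fence farL [721.6 301.3  30. ] [ 41.2 225.6]
scene fence near R [ 625.2 -131.5   30. ] [   0.5 -216. ]
```

The bay origin is at about (652, 83) in the world frame with a yaw of -7.3°, and the dog sits at (-90, 69) in the bay frame. Hole spacing, stop positions and rail size all match the data given. The rail centre is (477, -39) with a yaw of -14.6°. I'll move the open gripper, jaw axis along the rail, to behind the rail's left half.

```bash
python3 -m handwheel '[[9.1,[-49.2,0,41.6],27.9],[9.1,[-49.2,0,41.6],27.9],[9.1,[-49.2,0,41.6],27.9],[9.1,[-49.2,0,41.6],27.9],[9.1,[-49.2,0,41.6],27.9],[9.1,[-49.2,0,41.6],27.9],[9.1,[-49.2,0,41.6],27.9],[9.1,[-49.2,0,41.6],27.9],[9.1,[-49.2,0,41.6],27.9],[9.1,[-49.2,0,41.6],27.9]]'
```

```text
time_s: 1.1
ee_pos: [358.0, -113.1, 214.0]
ee_rot: [-90.0, 0.1, -104.6]
force: [1.7, -0.1, 0.3]
gripper_width: 91.1
```

```bash
python3 -m handwheel '[[9.1,[-14.1,0,3.2],0],[9.1,[-14.1,0,3.2],0],[9.1,[-14.1,4,3.2],0],[9.1,[-14.1,8,3.2],0],[9.1,[-14.1,12,3.2],0],[9.1,[-14.1,15,3.2],0],[9.1,[-14.1,18,3.2],0],[9.1,[-14.1,19.5,3.2],0],[9.1,[-14.1,20.1,3.2],0],[9.1,[-14.1,20.1,3.2],0]]'; python3 - <<'E'
from h import *
for n in("top","scene"): cv2.imwrite(f'pics/{n}1.png',vision.grab_frame(n)[:,:,::-1])
im=cv2.imread('pics/scene1.png')[120:300,80:400];im2=cv2.imread('pics/top1.png')[150:330,160:480]
cv2.imwrite('pics/c1.png',cv2.resize(np.vstack([im2[:,:],im]),None,fx=1.6,fy=1.6))
E
```

```text
time_s: 2.1
ee_pos: [424.1, 15.5, 12.6]
ee_rot: [-90.1, 0.0, -104.6]
force: [0.2, -0.0, 0.4]
gripper_width: 91.2
```

View pics/c1.png

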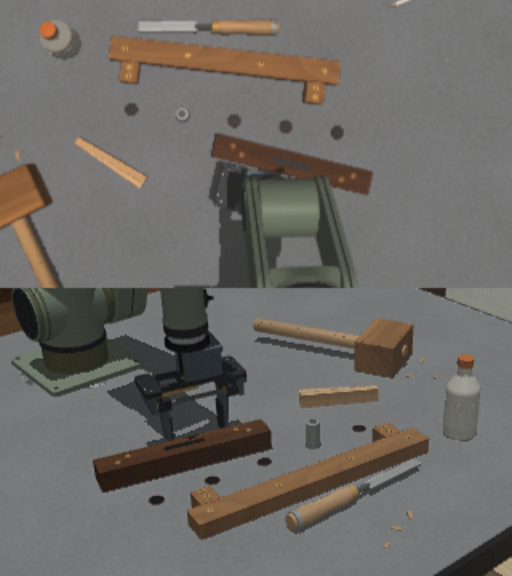

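The fingers stand behind the rail's left half and are clear of everything (scene crop around 195,420). I'll push forward 100 mm along the tool z axis with a slight turn, watching the force.

```bash
python3 -m handwheel '[[9.1,[0,0,1],0],[9.1,[0,0,1.8],0],[9.1,[0,0,2.3],0],[9.1,[0,0,2.8],0],[9.1,[0,0,3.4],0],[9.1,[0,0,4.0],0.5],[9.1,[0,0,4.6],1],[9.1,[0,0,5.2],1.5],[9.1,[0,0,5.8],1.8],[9.1,[0,0,5.8],1.8]]'; python3 - <<'E'
from h import *
for n in("top","scene"): cv2.imwrite(f'pics/{n}2.png',vision.grab_frame(n)[:,:,::-1])
im=cv2.imread('pics/scene2.png')[120:300,80:400];im2=cv2.imread('pics/top2.png')[150:330,160:480]
cv2.imwrite('pics/c2.png',cv2.resize(np.vstack([im2[:,:],im]),None,fx=1.6,fy=1.6))
E
```

```text
time_s: 3.2
ee_pos: [483.1, 0.5, 14.0]
ee_rot: [-89.8, 0.1, -106.4]
force: [0.9, -0.7, 0.3]
gripper_width: 91.3
```

View pics/c2.png

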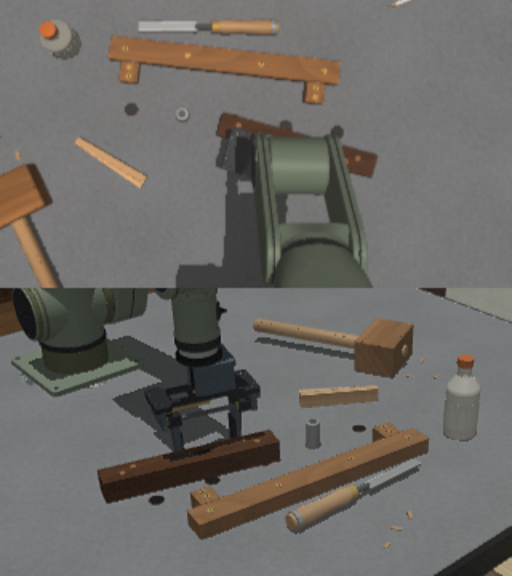

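The rail moved squarely with the fingers (top view: left end at crop 222,115). I'll finish this push.

```bash
python3 -m handwheel '[[9.1,[0,0,0.6],0.3],[9.1,[0,0,1.2],0.6],[9.1,[0,0,1.8],1],[9.1,[0,0,2.4],1.3],[9.1,[0,0,3.0],1.6],[9.1,[0,0,3.6],1.9],[9.1,[0,0,4.2],1.9],[9.1,[0,0,4.2],1.9],[9.1,[0,0,3.2],1.9],[9.1,[0,0,1.0],1.9]]'; python3 - <<'E'
from h import *
for n in("top","scene"): cv2.imwrite(f'pics/{n}3.png',vision.grab_frame(n)[:,:,::-1])
im=cv2.imread('pics/scene3.png')[160:300,100:400];im2=cv2.imread('pics/top3.png')[150:290,160:460]
cv2.imwrite('pics/c3.png',cv2.resize(im,None,fx=2.6,fy=2.6,interpolation=cv2.INTER_CUBIC))
cv2.imwrite('pics/d3.png',cv2.resize(im2,None,fx=2.6,fy=2.6,interpolation=cv2.INTER_CUBIC))
E
```

```text
time_s: 4.3
ee_pos: [493.1, -2.3, 14.3]
ee_rot: [-89.7, 0.2, -108.3]
force: [-0.4, 0.3, 0.2]
gripper_width: 90.9
```

View pics/c3.png

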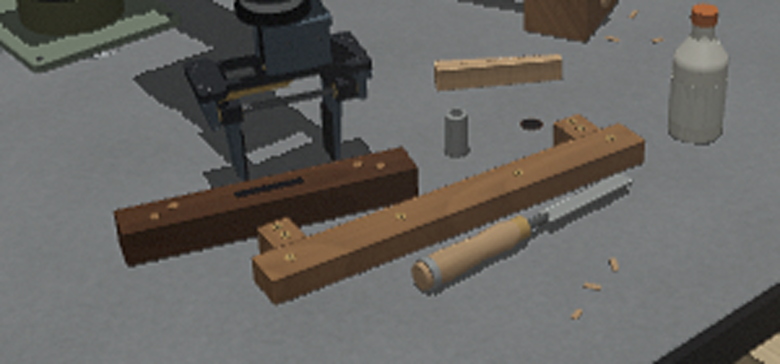

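View pics/d3.png

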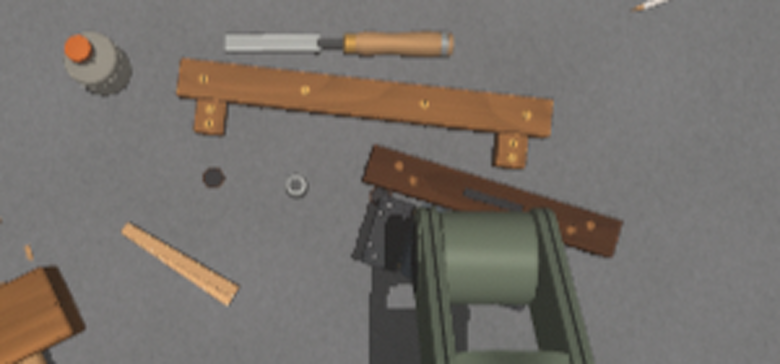

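```bash
cat >> h.py <<'E'
O=np.array([652.3,82.8,0]);th=np.radians(-7.3);X=np.array([np.cos(th),np.sin(th),0]);Y=np.array([-np.sin(th),np.cos(th),0])
def B(p): d=np.asarray(p)-O;return np.array([d@X,d@Y])
D=np.array([-89.5,68.9])
def rail(ps,n,ox,oy,k):
    q=np.array([B(onz(n,(u+.5)/k-.5+ox,(v+.5)/k-.5+oy,40)) for u,v in ps]) # TL TR BR BL (far-left, far-right, near-right, near-left)
    c=q.mean(0);d=(q[0]+q[3]-q[1]-q[2])/2;t=np.arctan2(d[0],d[1]);u=np.array([np.sin(t),np.cos(t)]);nn=np.array([u[1],-u[0]])
    C=c+150*u+22.5*nn
    print(n,'c',c.round(1),'len',np.linalg.norm(d).round(1),'theta',np.degrees(t).round(1),'C',C.round(1),'far-side dist from dog',((C-D)@nn).round(1), 'Rend mid',(c-150*u).round(1),'Lend',(c+150*u).round(1))
def tcp():
    s=state();p=np.array(s['ee_pos']);print('tcp',p.round(1),'bay',B(p).round(1),'theta',(-97.3-s['ee_rot'][2]).round(2),'F',np.round(s['force'],1),'t',s['time_s'])
E
python3 - <<'E'
from h import *
rail([(375,145),(622,220),(612,257),(363,183)],'top',160,150,2.6)
rail([(418,169),(125,236),(116,211),(404,149)],'scene',100,160,2.6)
tcp()
E
```

```text
top c [ -83.2 -157.5] len 296.6 theta 10.5 C [-33.9 -14.1] far-side dist from dog 69.8 Rend mid [-110.5 -305. ] Lend [-56. -10.]
scene c [ -77.4 -157.5] len 295.9 theta 11.5 C [-25.4 -14.9] far-side dist from dog 79.5 Rend mid [-107.2 -304.5] Lend [-47.5 -10.5]
tcp [488.2  -1.6  13.8] bay [-152.  -104.6] theta 10.98 F [-1.2 -0.4  0.7] t 4.4
```

After the push the rail is at θ≈11° to the fence, with its left end ready to slide behind the dog (far side about 70 mm from the dog axis, and 57.5 is needed). I'll shut the fingers, go over to the right end face, and push along the rail's axis.

```bash
python3 -m handwheel '[[9.1,[0,-2,-1],0],[5,[0,-6,-1],0],[0,[0,-9,0],0],[0,[5,-9,1.8],0],[0,[10,-9,3.6],0],[0,[15,-9,5.4],0],[0,[20,-9,7.2],0],[0,[22.2,-9,7.9],0],[0,[22.2,-9,7.9],0],[0,[22.2,-6,7.9],0]]' 20; python3 -m handwheel '[[0,[0,2,0],0],[0,[0,4,0],0],[0,[0,6,0],0],[0,[0,6,0],0]]'; python3 - <<'E'
from h import *
tcp()
for n in("top","scene"): cv2.imwrite(f'pics/{n}4.png',vision.grab_frame(n)[:,:,::-1])
im=cv2.imread('pics/scene4.png')[120:300,80:400];im2=cv2.imread('pics/top4.png')[150:330,160:480]
cv2.imwrite('pics/c4.png',cv2.resize(np.vstack([im2[:,:],im]),None,fx=1.6,fy=1.6))
E
```

```text
time_s: 5.4
ee_pos: [496.9, -239.8, 76.6]
ee_rot: [-89.5, -0.0, -108.4]
force: [0.7, -0.4, -0.1]
gripper_width: 22.0
time_s: 5.8
ee_pos: [495.7, -238.4, 14.5]
ee_rot: [-89.8, 0.0, -108.4]
force: [-0.3, 1.2, 1.4]
gripper_width: 0.5
tcp [ 495.7 -238.4   14.5] bay [-114.5 -338.5] theta 11.06 F [-0.3  1.2  1.4] t 5.8
```

View pics/c4.png

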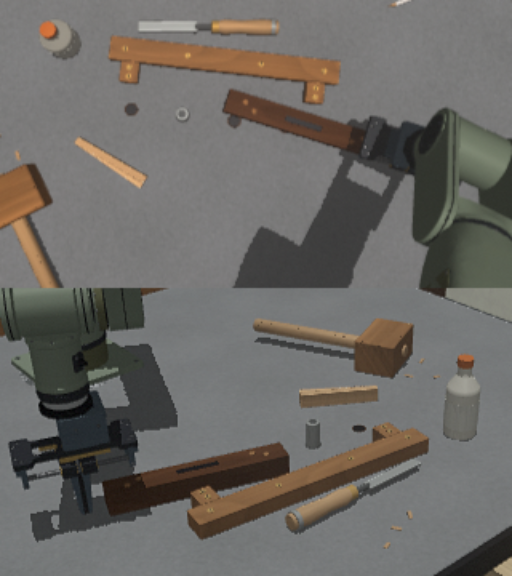

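The shut fingers stand just off the right end face, roughly centred on it. I'll push along the axis.

```bash
python3 -m handwheel '[[0,[-1,0,0],0],[0,[-1.7,0,0],0],[0,[-2.4,0,0],0],[0,[-3.2,0,0],0],[0,[-4,0,0],0],[0,[-4.8,0,0],0],[0,[-5.6,0,0],0],[0,[-6.4,0,0],0],[0,[-7.2,0,0],0],[0,[-7.2,0,0],0]]'; cat > snap.py <<'E'
from h import *
import sys
k=sys.argv[1]
tcp()
for n in("top","scene"): cv2.imwrite(f'pics/{n}{k}.png',vision.grab_frame(n)[:,:,::-1])
im=cv2.imread(f'pics/scene{k}.png')[170:280,120:360];im2=cv2.imread(f'pics/top{k}.png')[160:270,200:440]
cv2.imwrite(f'pics/c{k}.png',cv2.resize(np.vstack([im2,im]),None,fx=2.6,fy=2.6,interpolation=cv2.INTER_CUBIC))
E
python3 snap.py 5
```

```text
time_s: 6.9
ee_pos: [520.4, -169.7, 16.6]
ee_rot: [-89.5, 0.0, -108.3]
force: [1.0, -0.8, 0.4]
gripper_width: 0.2
tcp [ 520.4 -169.7   16.6] bay [ -98.7 -267.2] theta 11.04 F [ 1.  -0.8  0.4] t 6.9
```

View pics/c5.png

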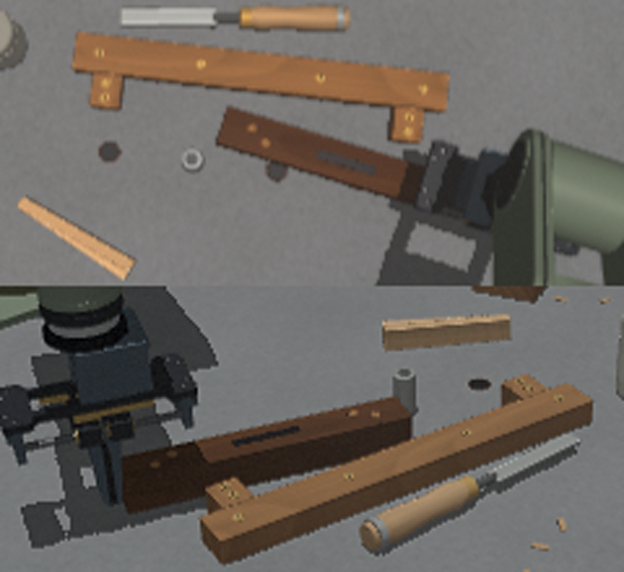

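```bash
python3 - <<'E'
from h import *
for p in [(230,107),(217,143),(415,165),(400,197)]:
    q=B(onz('top',(p[0]+.5)/2.6-.5+200,(p[1]+.5)/2.6-.5+160,40));print(q.round(1))
E
```

```text
[-25.1  32.3]
[-68.1  42.6]
[ -68.3 -186.4]
[-106.8 -172.7]
```

The rail is at θ≈11°, with its far-left corner at bay (-25, 34), entering the gap. I'll push on.

```bash
python3 -m handwheel '[[0,[-0.5,0.1,0],0],[0,[-1.1,0.2,0],0],[0,[-1.8,0.3,0],0],[0,[-2.5,0.3,0],0],[0,[-3.2,0.3,-0.1],0],[0,[-3.9,0.3,-0.1],0],[0,[-4.6,0.3,-0.1],0],[0,[-5.3,0.3,-0.1],0],[0,[-6,0.3,-0.1],0],[0,[-6,0.3,-0.1],0]]'; python3 snap.py 6
```

```text
time_s: 8.0
ee_pos: [538.4, -111.9, 13.3]
ee_rot: [-89.6, 0.1, -108.3]
force: [0.0, -0.1, 0.6]
gripper_width: 0.4
tcp [ 538.4 -111.9   13.3] bay [ -88.3 -207.6] theta 11.03 F [ 0.  -0.1  0.6] t 8.0
```

View pics/c6.png

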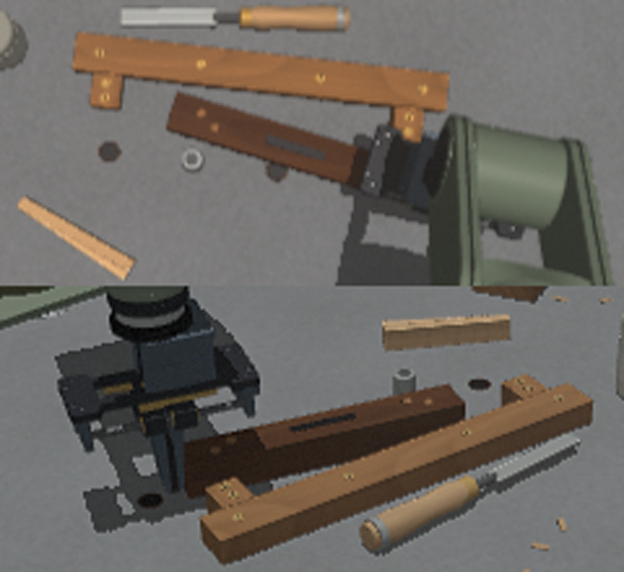

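The left end is now behind the dog, with about 10 px of clearance from it (dog at 192,160, rail near edge at about 192,138). One more push of about 52 mm should do it.

```bash
python3 -m handwheel '[[0,[-0.5,0,0],0],[0,[-1.1,0,0],0],[0,[-1.8,0,-0.1],0],[0,[-2.5,0,-0.1],0],[0,[-3.2,0,-0.1],0],[0,[-3.9,0,-0.1],0],[0,[-4.6,0,-0.1],0],[0,[-5.2,0,-0.1],0],[0,[-5.2,0,-0.1],0],[0,[-3.5,0,-0.1],0]]'; python3 snap.py 7
```

```text
time_s: 9.1
ee_pos: [549.1, -77.6, 13.5]
ee_rot: [-89.5, 0.1, -108.2]
force: [-0.1, 0.1, -0.6]
gripper_width: 0.5
tcp [549.1 -77.6  13.5] bay [ -82.  -172.2] theta 10.93 F [-0.1  0.1 -0.6] t 9.1
```

View pics/c7.png

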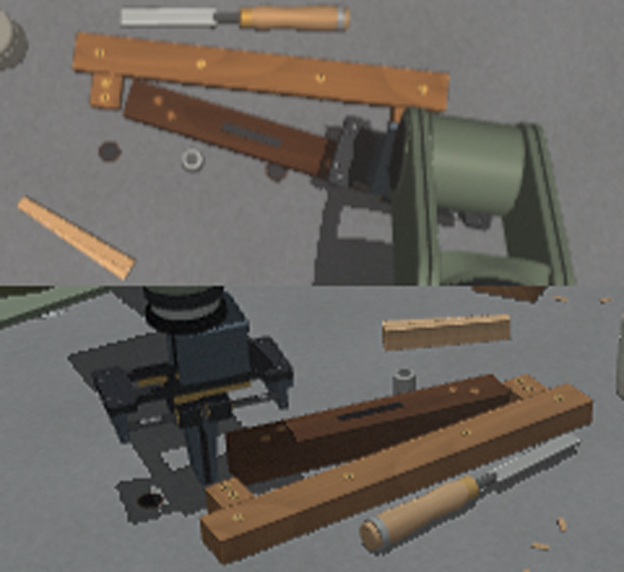

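```bash
python3 - <<'E'
from h import *
for p,z in [((135,80),40),((123,117),40),((326,138),40),((315,174),40),((121,107),30)]:
    q=B(onz('top',(p[0]+.5)/2.6-.5+200,(p[1]+.5)/2.6-.5+160,z));print(q.round(1))
E
```

```text
[ -6.  144.8]
[-50.2 153.5]
[-48.6 -81.5]
[-91.2 -73.1]
[-38.  158.3]
```

The far-left corner is at bay (-6, 145) with θ≈10.8°, so the left end is behind the dog and short of the stop. I'll lift over to the near side of the right half with the jaws open.

```bash
python3 -m handwheel '[[0,[1,-2,-0.5],0],[0,[1,-6,-1],0],[4,[0,-9,-2],0],[9.1,[-4,-9,-3.5],0],[9.1,[-8,-9,-5],0],[9.1,[-12,-9,-6],0],[9.1,[-13.5,-9,-6],0],[9.1,[-13.5,-9,-6],0],[9.1,[-13.5,-9,-6],0],[9.1,[-13.5,-7,-6],0]]'; python3 -m handwheel '[[9.1,[0,0,0],0],[9.1,[0,2,0],0],[9.1,[0,5,0],0],[9.1,[0,7,0],0],[9.1,[0,7,0],0]]'; python3 snap.py 8
```

```text
time_s: 10.2
ee_pos: [535.2, 66.4, 84.9]
ee_rot: [-89.3, 0.2, -108.5]
force: [1.1, 0.1, -0.1]
gripper_width: 61.6
time_s: 10.7
ee_pos: [534.2, 64.8, 13.0]
ee_rot: [-89.6, 0.0, -108.6]
force: [0.2, -1.0, 1.3]
gripper_width: 90.9
tcp [534.2  64.8  13. ] bay [-114.9  -32.9] theta 11.31 F [ 0.2 -1.   1.3] t 10.7
```

View pics/c8.png

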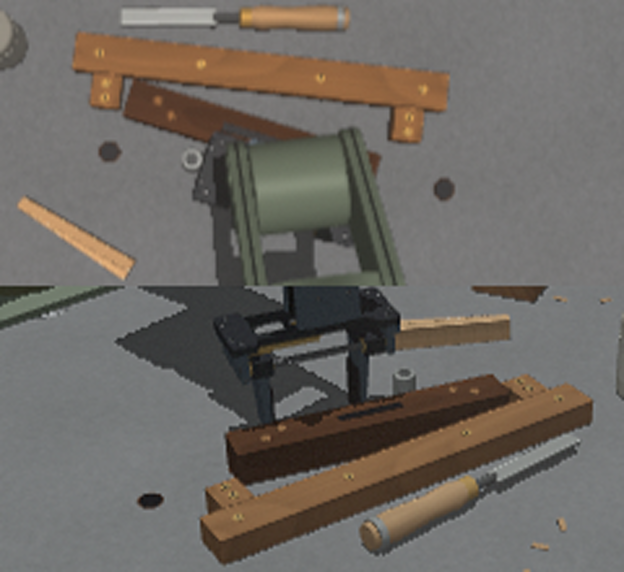

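Both fingers are behind the rail's right half and the dog is clear of the left finger. I'll make contact, then advance while turning towards parallel to swing the right end in.

```bash
python3 -m handwheel '[[9.1,[0,0,0.7],0],[9.1,[0,0,1.3],0],[9.1,[0,0,1.7],-1.4],[9.1,[0,0,2.1],-2.8],[9.1,[0,0,2.5],-4.2],[9.1,[0,0,2.9],-5.6],[9.1,[0,0,3.3],-7],[9.1,[0.1,0,3.7],-8.4],[9.1,[0.1,0,4.1],-9.6],[9.1,[0.1,0,4.4],-10.5]]'; python3 snap.py 9
```

```text
time_s: 11.8
ee_pos: [578.4, 50.3, 16.0]
ee_rot: [-89.2, 0.0, -98.0]
force: [-0.6, -0.6, -1.2]
gripper_width: 90.9
tcp [578.4  50.3  16. ] bay [-69.2 -41.6] theta 0.7 F [-0.6 -0.6 -1.2] t 11.8
```

View pics/c9.png

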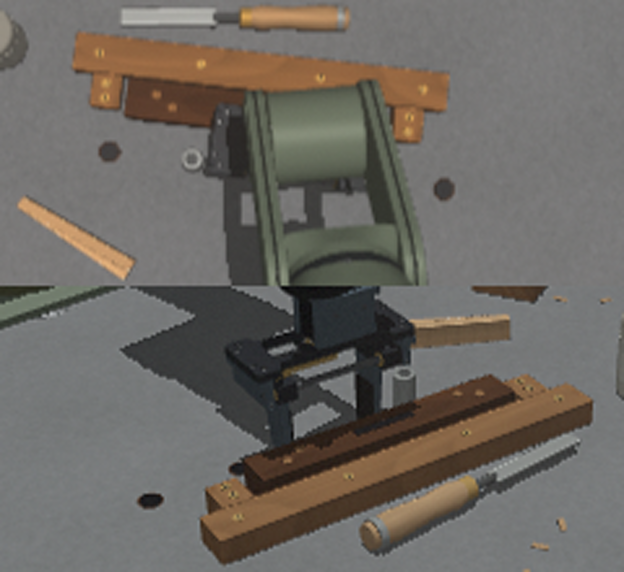

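The rail is in between the stops and nearly home. I'll press in gently and watch the force.

```bash
python3 -m handwheel '[[9.1,[0,0.1,0.2],-0.3],[9.1,[0,0.2,0.4],-0.7],[9.1,[0,0.2,0.6],-0.7],[9.1,[0,0.2,0.7],-0.7],[9.1,[0,0.2,0.8],-0.7],[9.1,[0,0.2,0.8],-0.7]]'; python3 -c "
from h import *
tcp()"
```

```text
time_s: 12.5
ee_pos: [583.6, 49.7, 13.8]
ee_rot: [-89.6, 0.0, -97.4]
force: [-7.8, 2.1, 5.8]
gripper_width: 90.5
tcp [583.6  49.7  13.8] bay [-63.9 -41.6] theta 0.12 F [-7.8  2.1  5.8] t 12.5
```

```bash
python3 -m handwheel '[[9.1,[0,0,0.3],0],[9.1,[0,0,0.5],0],[9.1,[0,0,0.5],0],[9.1,[0,0,0.5],0]]'; python3 -c "
from h import *
tcp()"; python3 -m handwheel '[[9.1,[0,0,-0.3],0],[9.1,[0,0,-1],0],[9.1,[0,0,-3],0],[9.1,[0,-3,-5],0],[9.1,[0,-7,-9],0],[9.1,[0,-10,-13],0],[9.1,[4,-14,-17],0],[9.1,[8,-16,-20],0],[9.1,[12,-18,-22],0],[9.1,[14,-18,-22],0]]'; python3 snap.py 10
```

```text
time_s: 12.9
ee_pos: [583.6, 49.6, 13.4]
ee_rot: [-90.2, -0.0, -97.5]
force: [-12.7, 2.2, 8.2]
gripper_width: 91.1
tcp [583.6  49.6  13.4] bay [-64.  -41.6] theta 0.16 F [-12.7   2.2   8.2] t 12.9
time_s: 13.9
ee_pos: [347.0, -61.4, 196.1]
ee_rot: [-89.9, -0.1, -97.3]
force: [0.9, -1.0, -0.4]
gripper_width: 91.1
tcp [347.  -61.4 196.1] bay [-284.5 -181.8] theta 0.04 F [ 0.9 -1.  -0.4] t 13.9
```

View pics/c10.png

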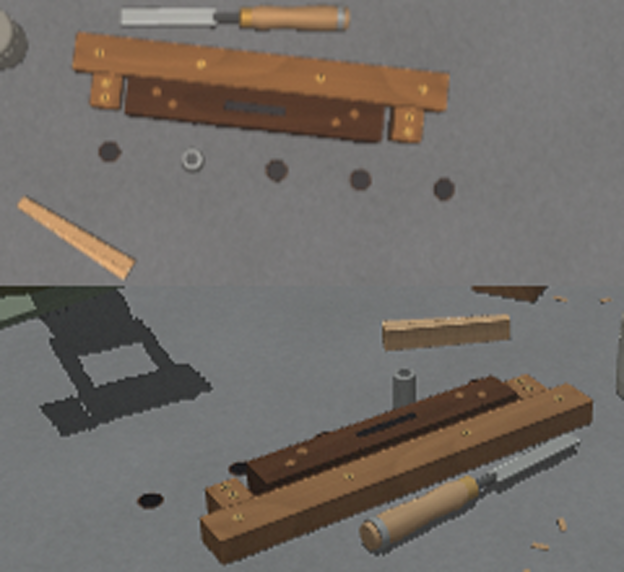

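```bash
python3 - <<'E'
from h import *
im=cv2.imread('pics/top10.png')
hsv=cv2.cvtColor(im,cv2.COLOR_BGR2HSV)
# bottom edge of rail: subpixel by saturation step per column
pts=[]
for u in range(256,342):
    s=hsv[194:224,u,1].astype(float); k=np.where(s>50)[0].max(); 
    f=k+ (s[k]-50)/max(s[k]-s[k+1],1); pts.append((u,194+f))
pts=np.array(pts);a,b=np.polyfit(pts[:,0],pts[:,1],1);print('resid',np.std(pts[:,1]-a*pts[:,0]-b))
L=B(onz('top',252,a*252+b,40));R=B(onz('top',343,a*343+b,40));print('near edge',L.round(1),R.round(1),'theta',np.degrees(np.arctan2(L[0]-R[0],L[1]-R[1])))
g=cv2.resize(im[180:230,230:380],None,fx=5.2,fy=5.2,interpolation=cv2.INTER_CUBIC);cv2.imwrite('pics/e.png',g)
# fence far edge angle
pts=[]
for u in range(235,365):
    s=hsv[171:200,u,1].astype(float);k=np.where(s>50)[0].min();f=k-(s[k]-50)/max(s[k]-s[k-1],1) if k else 0;pts.append((u,171+f))
pts=np.array(pts);a,b=np.polyfit(pts[:,0],pts[:,1],1)
L=B(onz('top',235,a*235+b,30));R=B(onz('top',365,a*365+b,30));print('fence far edge',L,R,'theta',np.degrees(np.arctan2(L[0]-R[0],L[1]-R[1])))
E
```

```text
Traceback (most recent call last):
IndexError: index 30 is out of bounds for axis 0 with size 30
```

```bash
python3 - <<'E'
from h import *
im=cv2.imread('pics/top10.png')
hsv=cv2.cvtColor(im,cv2.COLOR_BGR2HSV)
def edge(z,us,v0,v1,last,nm):
    pts=[]
    for u in us:
        s=hsv[v0:v1,u,1].astype(float); w=np.where(s>50)[0]
        if not len(w): continue
        k=w.max() if last else w.min(); j=k+1 if last else k-1
        if j<0 or j>=len(s): continue
        f=(s[k]-50)/max(s[k]-s[j],1); pts.append((u,v0+(k+f if last else k-f)))
    p=np.array(pts);a,b=np.polyfit(p[:,0],p[:,1],1);e=p[:,1]-a*p[:,0]-b;g=abs(e)<1;a,b=np.polyfit(p[g,0],p[g,1],1)
    L=B(onz('top',us[0],a*us[0]+b,z));R=B(onz('top',us[-1],a*us[-1]+b,z));print(nm,g.sum(),L.round(1),R.round(1),'theta',np.degrees(np.arctan2(L[0]-R[0],L[1]-R[1])).round(2))
edge(40,range(254,342),196,217,True,'rail near')
edge(30,range(235,365),168,200,False,'fence far')
g=cv2.resize(im[180:230,230:380],None,fx=5.2,fy=5.2,interpolation=cv2.INTER_CUBIC);cv2.imwrite('pics/e.png',g)
for n,p in [('railTL',(248.5,189.5)),]: pass
E
```

```text
rail near 88 [-47.4 132.8] [ -48.  -129.4] theta 0.14
fence far 89 [ 45.4 202.5] [  44.9 -192. ] theta 0.07
```

View pics/e.png

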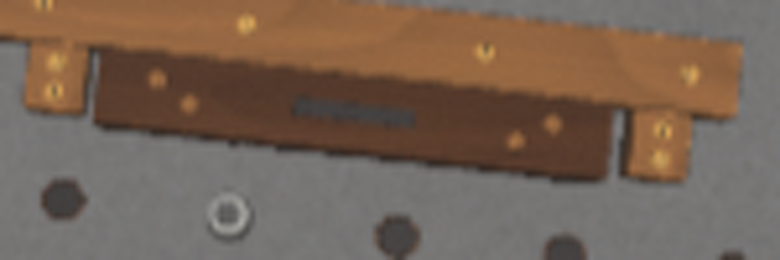

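The rail looks parallel. The near edge reads about -47.7 mm against the expected -45, so I'll measure the fence's near edge in the first picture the same way to see whether that is bias.

```bash
python3 - <<'E'
from h import *
hs={k:cv2.cvtColor(cv2.imread(f'pics/top{k}.png'),cv2.COLOR_BGR2HSV) for k in ('0','10')}
def edge(im,z,us,v0,v1,last,nm):
    pts=[]
    for u in us:
        s=hs[im][v0:v1,u,1].astype(float); w=np.where(s>50)[0]
        if not len(w): continue
        k=w.max() if last else w.min(); j=k+1 if last else k-1
        if j<0 or j>=len(s): continue
        f=(s[k]-50)/max(s[k]-s[j],1); pts.append((u,v0+(k+f if last else k-f)))
    p=np.array(pts);a,b=np.polyfit(p[:,0],p[:,1],1);e=p[:,1]-a*p[:,0]-b;g=abs(e)<1;a,b=np.polyfit(p[g,0],p[g,1],1)
    m=B(onz('top',300,a*300+b,z));print(nm,g.sum(),m.round(1))
edge('0',30,range(254,345),180,212,True,'fence near, start')
edge('0',30,range(254,345),172,212,False,'fence far, start')
edge('10',40,range(254,342),196,217,True,'rail near, end')
# rail/fence seam at z=40 by value step
v=hs['10'][...,2].astype(float);pts=[]
for u in range(256,340):
    c=185+ (u-256)*0.115
    seg=v[int(c)-3:int(c)+16,u];d=np.diff(cv2.GaussianBlur(seg[:,None],(1,3),0.8)[:,0]);k=d.argmin();pts.append((u,int(c)-3+k+.5))
p=np.array(pts);a,b=np.polyfit(p[:,0],p[:,1],1);e=p[:,1]-a*p[:,0]-b;g=abs(e)<1.2;a,b=np.polyfit(p[g,0],p[g,1],1)
print('rail far edge z40',g.sum(),B(onz('top',258,a*258+b,40)).round(1),B(onz('top',338,a*338+b,40)).round(1),'at z30',B(onz('top',300,a*300+b,30)).round(1))
E
```

```text
fence near, start 91 [-3.5 -1.5]
fence far, start 91 [45.   3.7]
rail near, end 88 [-47.7  -5.8]
rail far edge z40 82 [ -0.8 126.1] [  -0.  -115.6] at z30 [ 0.9 -1. ]
```

Measured the same way, the fence near edge reads -3.5 and the rail near edge -47.7, a difference of 44.2 against a 45 mm rail. So the rail is flush within measurement error and the offset was bias. I'll check the bystanders before handing in.

```bash
python3 - <<'E'
from h import *
a=cv2.imread('pics/top0.png');b=cv2.imread('pics/top10.png')
for n,(x0,y0,x1,y1) in dict(wedge=(203,232,256,270),chisel=(240,158,338,175),glue=(180,158,215,190),mallet=(130,245,215,370)).items():
    A=a[y0:y1,x0:x1].astype('float32').mean(2);C=b[y0:y1,x0:x1].astype('float32').mean(2)
    print(n,'mean diff',abs(A-C).mean().round(2),'shift',np.round(cv2.phaseCorrelate(A,C)[0],3))
tcp()
E
```

```text
wedge mean diff 4.48 shift [ 0.006 -0.099]
chisel mean diff 4.27 shift [ 0.01  -0.024]
glue mean diff 4.24 shift [ 0.079 -0.137]
mallet mean diff 4.13 shift [0.008 0.502]
tcp [347.4 -64.1 196.1] bay [-283.8 -184.4] theta 0.5 F [ 1.4 -0.1  0.6] t 14.0
```

```bash
python3 -c "
from workcell import job
print(job.job_done())"
```

```text
the job is handed in; nothing more can be done
None
```

I pushed the rail into the bay and handed the job in at about 14 s; no verdict was reported. I pushed its left half forward, slid it leftwards along its length from the right end face so the left end went in behind the dog, then swung the right end in and pressed it against the fence. It only ever slid flat on the bench. The highest force I read at the end of a move was about 15 N, during the final press.

- **Fit against the fence:** The rail is parallel to it within about 0.1°. It lies between the two stops, with a gap of roughly 5 mm at the left one.
- **Offset that looked wrong at first:** The rail's near edge read 47.7 mm from the fence instead of 45. The fence's near edge, measured the same way, read -3.5 mm. That puts the rail 44.2 mm across, so it is flush within the calibration error. During the final press it also moved no further when I commanded 5 mm more.
- **Bystanders:** Wedge, chisel and glue shifted 0.16 px or less between the first and last pictures. The mallet's image match read 0.5 px (about 1.5 mm). Its picture difference was no bigger than the noise seen on the others, and the arm never went near it.
- **Camera disagreement:** The scene camera put the rail about 4 to 6 mm further forward than the top camera, so I relied on the top camera.

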